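Release the blender's lock pin and switch it on

TASK

Get the locked blender running: draw the steel lock pin along its bore until it is clear of the toggle switch, fold its stem down into the side notch so that it lies parked there, and only then throw the chrome toggle all the way over, towards the jar. The white cap standing over the notch belongs in the round pocket of the green tray, rim down. Do not bump the glass jar, and leave everything else on the counter where it is.

Things in the scene. Friction and masses are not known exactly. Their poses are not given: they have to be found in the camera images.
- blender: Cream blender base, fixed, spans x -75..240, y -125..125 mm, flat deck 55 mm above the counter. Origin on the counter right under the lock pin's axis; x points back to the jar, y along the pin towards the toggle, z up. The pin's axis is the line x = 0, z = 77 mm.
- bore (a point): Mouth of the pin's bore on the axis, next to the toggle (blender y 68 mm). The pin runs through three aluminium bearing blocks, 30 mm wide in x, tops 89 mm above the counter, at blender y 40..68 and 98..112 (either side of the toggle) and -100..-85. Between the first and the last, the keeper and blank blocks flank the pin, 14 mm apart.
- jar: Glass jar with black lid standing on the back of the base, fixed to it at x 168, y -45 mm of the base; radius 60 mm (handle reaching 92 mm towards the back), from 95 mm to 243 mm above the counter. Origin at its foot. It must not be hit (over 8 N).
- pin_stem (a point): Point 30 mm above the pin's axis on its upright steel stem, 12 mm thick, which stands loosely upright (leans up to 0.2 rad) between the flanking blocks, its top 36 mm above them; axes: y along the pin to its nose, z up the stem. Level with the notch, pushed over the keeper by its upper part, it folds; past about 60 degrees it falls by its own weight into the notch.
- pin_knob (a point): Centre of the top end of the stem, 48 mm from the pin's axis.
- pin_nose (a point): Tip of the pin on its axis, 84 mm from the stem towards the toggle. At the start at blender y 104..112 mm, so it bars the toggle; clear of it when under y 75 mm. The pin is a loose steel rod 10 mm thick, 217 mm long, 0.17 kg, its tail reaching 133 mm beyond the stem; it slides and turns freely in its bearings (1 mm play), pushed by the stem with 1 to 2 N.
- keeper: Aluminium block with the side notch, fixed, 54 (x) by 110 (y) by 34 mm, on the deck in front of or behind the pin, centre 34 mm from its axis; its place along the pin varies. Origin under its centre at deck height, axes as the blender's. The notch is a groove 20 mm wide along x through its middle (y = 0), open above and at both sides, floor 18 mm below its top (top 89 mm above the counter).
- blank: Plain aluminium block of the same size with no notch, on the other side of the pin.
- cap_center (a point): Middle of the loose white plastic cap, a cup 44 mm across and 34 mm high, open side (rim) down, z up, 0.03 kg. At the start it stands on the keeper over the notch, its rim 89 mm above the counter, and is in the way of the stem.
- tray_pocket (a point): Middle of the floor of the round pocket in the green plastic tray (170 by 100 by 14 mm, fixed; long side along its x). The pocket is 50 mm across and 10 mm deep, its floor 4 mm above the counter, its rim 14 mm.
- toggle (a joint): Chrome toggle switch: 0 = off (leaning 0.5 rad towards -x of the blender), 1.0 = fully over (leaning 0.5 rad towards +x, to the jar). Stays where it is left; about 1 to 2 N at the tip. It turns about the blender's y direction; pivot at x -2, y 83, z 58 mm of the blender.
- toggle_tip (a point): Centre of the 12 mm ball at the toggle's end, 64 mm from its pivot; the bat is 8 mm thick.
- lid_center (a point): Bystander: clear glass lid with black knob lying on the counter, 136 mm across, 32 mm high; point at half height.
- seal: Bystander: silicone sealing ring, 66 mm across, 6 mm thick, lying in the tray beside the pocket; origin under its centre.
- wrench: Bystander: small steel wrench, 140 mm, lying on the counter; origin under its middle.
- spice: Bystander: spice jar standing on the counter beside the blender, 42 mm across, 105 mm high; origin under its centre.
- mug: Bystander: white mug standing beside the blender, 76 mm across, 85 mm high; origin under its centre.
Not all that is in view belongs to the job. What is meant by the part that bears cap_center is not brown, and is the larger of those in its own colour.

How it is judged:
By the outcome, as a careful person would: the job done as asked, in the order asked, and still so for the second after the job is handed in, with the robot touching nothing.
It also fails if it takes over 61 s, if anything falls off the work surface, if the arm or the gripper's body presses on something with over 40 N, if the wrist force passes 120 N, or if a joint passes its speed limit or range.

ROBOT

A 7-joint arm with a two-finger parallel gripper is mounted at the origin on the work surface. World frame = base frame: x ahead of the robot, y to its left, z up, the work surface at z = 0. Lengths are in m, angles in rad, forces in N, time in s.
With the tool pointing down it reaches from about 0.35 to 0.9 m from the base axis. Payload 8.1 kg.
Tool frame: the origin (TCP) lies midway between the tips of the shut fingers; the grasp point (between the pads) lies 19 mm behind it; z points along the fingers, y is the line along which they close (so a half turn about z gives the same grasp; the last joint's range is limited). The gripper opens to 92 mm and grips with 3 to 60 N. Pads are 19 mm wide; open, the fingers measure 130 mm over their backs; the gripper's body (75 mm by 190 mm) begins 47 mm behind the grasp point.
Start: joints at [1.124, 0.434, 0.025, 1.573, -0.012, 1.134, -0.075], TCP at [0.211, -0.588, 0.227] pointing down, gripper open.
Joint ranges: [-2.62, 2.62], [-0.44, 2.09], [-1.27, 1.32], [0.08, 2.57], [-1.32, 4.46], [0.12, 2], [-2.74, 2.74]. Speed limits (rad/s): [2.22, 2.22, 3.01, 3.01, 3.14, 3.14, 3.14].

INTERFACE

Orientations are given as a unit quaternion [w, x, y, z].
In Python, from plant import arm gives the robot as it stands.
- The arm moves only by the tool arm_command, never from a script. Its argument "series" is a list of rows, each a list of 7 numbers: the turn, a rotation vector about the tool's x, y, z in degrees, then the shift along the tool's x, y, z in mm, then the opening in per cent of the stroke, from 0 (shut) to 100 (fully open). A call has 1 to 10 rows; each row is the pose to reach, as a shift and turn from the pose commanded when the call began, along the tool's axes at that moment; what a row does not reach only later rows make up. A row lasts 1/12 s, in which the tool goes at most 41.7 mm and 7.16 degrees, less where a joint would pass 70% of its speed; a pose out of reach is approached as far as the arm can. A call with a gripper value outside its range is refused whole. The fingers move at their own pace and stop on an object; "newtons" is the grip in N (left out, the last holds). Time passes only in rows, so rows that repeat a pose let the fingers close. It gives the time, the measured TCP pose, the force, the opening and the grip force at its end, in the units of the state.
- arm.get_state(): the state, without advancing time (a new reading comes with each control period).
- arm.snapshot(name): name is "scene" or "top" or "wrist"; returns the picture (480x640x3 uint8, blue, green, red); there is no depth.
- arm.camera_info(name): a dict with "K" (3x3 intrinsics, pixels), "T" (4x4, takes a point from camera to world coordinates); the wrist camera has in their place "hand_eye" (4x4, takes a point from camera to tool coordinates, whose origin is the TCP and whose axes are the flange's). Camera axes: x right, y down, z forward; pixel columns grow to the right and rows downward; lengths in m; the calibration is good to about 2 mm. A picture is of the moment at which its call begins: read the wrist's pose just before it. camera_info takes no time and is no camera call.
- arm.close_job(): hands the job in; it is judged then, once.
Trained networks look in the newest picture that a camera, given by its name, has taken for a name from the list of things; names that differ only in an ending like _2 or _b are one class to them, and where a whole thing is asked for, a point or a joint stands for the part that bears it (a point fixed in the world has none). Each returns a list of dicts, best first, with "score" (0 to 1); they miss things now and then, are a little off and sometimes report something else, mostly with a low value. They report only what shows in the picture. A call takes as long as a camera call. They do not tell look-alikes from the thing itself.
- arm.look_for(query, camera): "pixel" ([column, row] in pixels, amid what is visible of it).
- arm.masks_of(query, camera): "pixels" (480x640 bool, what is visible of it) and "pixel" ([column, row] in pixels, amid what is visible of it).
- arm.tip_of(query, camera): "pixel" ([column, row] in pixels: a listed point, or the origin of a listed thing).
The state is a dict: "time": time; "joints": joint angles; "qd": joint speeds; "joint_efforts": joint torques, N m; "position": TCP position; "eef_rot": TCP orientation; "ft_force": force on the tool from outside, world axes, zero at the start; "moment": the same for the moment, N m; "grip_width": finger opening in m; "gripper_force": force on a finger pad.
Only numpy, scipy, OpenCV 4.12 (cv2) and the standard library are available. Lean on these libraries where they do the work, as an engineer would, in place of code of your own. Each camera call takes 0.05 s, during which the arm holds its last target. There are 200 camera calls.

## Working session

There is one attempt and no reset: what is moved stays moved. The work goes in short steps, Python scripts to look and compute and a tool call to move; the robot and the scene stay as the last step left them, time stands still between calls to the robot, and variables do not carry over. Pictures are saved under pics/ and viewed, at most 10 in all, crops included, and the job is handed in when it is done.

Besides the shell and the picture viewer there is one more tool, called after "Call:" as a command line: name --pt "numbers of a row" for each row, then --argument value for the rest. arm_command: Moves the arm, as the interface text tells. Its arguments: {"type":"object","properties":{"series":{"type":"array"},"newtons":{"type":"number"}},"required":["series"]}

```bash
mkdir -p pics; ls; cat > h.py <<'E'
import numpy as np, cv2
from plant import arm
from scipy.spatial.transform import Rotation as R
def snap(c,fn=None):
    s=arm.get_state(); im=arm.snapshot(c)
    if fn: cv2.imwrite('pics/'+fn,im)
    return im,s
def cam(c,s=None):
    i=arm.camera_info(c); K=np.array(i['K'])
    if c=='wrist':
        T=np.eye(4); q=s['eef_rot']; T[:3,:3]=R.from_quat([q[1],q[2],q[3],q[0]]).as_matrix(); T[:3,3]=s['position']
        return K,T@np.array(i['hand_eye'])
    return K,np.array(i['T'])
def ray(KT,p):
    K,T=KT; d=T[:3,:3]@np.linalg.solve(K,[p[0],p[1],1.]); return T[:3,3],d/np.linalg.norm(d)
def onz(KT,p,z):
    o,d=ray(KT,p); return o+d*(z-o[2])/d[2]
def tri(rs):
    A=0;b=0
    for o,d in rs:
        P=np.eye(3)-np.outer(d,d); A=A+P; b=b+P@o
    return np.linalg.solve(A,b)
def proj(KT,X):
    K,T=KT; c=T[:3,:3].T@(np.array(X)-T[:3,3]); u=K@c; return u[:2]/u[2]
def Rt(s):
    q=s['eef_rot']; return R.from_quat([q[1],q[2],q[3],q[0]]).as_matrix()
E
python3 - <<'E'
from h import *
ims=[snap(c,c+'0.png') for c in('scene','top')]
for c in('scene','top'):
    print(c,np.round(cam(c)[1],3).tolist(),cam(c)[0][0,0])
    for q in ['blender','pin_stem','pin_knob','pin_nose','keeper','blank','cap_center','tray_pocket','toggle_tip','bore','jar','seal','wrench','spice','mug','lid_center']:
        print(q,[(np.round(d['pixel']).tolist(),round(d['score'],2)) for d in arm.tip_of(q,c)][:4])
print(arm.get_state())
print(arm.camera_info('wrist'))
E
```

```text
pics
scene [[-0.175, 0.747, -0.641, 1.256], [0.985, 0.129, -0.119, 0.134], [-0.006, -0.652, -0.758, 0.958], [0.0, 0.0, 0.0, 1.0]] 511.1762197030099
blender [([313.0, 272.0], 0.88)]
pin_stem [([302.0, 230.0], 0.64), ([458.0, 240.0], 0.63), ([323.0, 241.0], 0.62)]
pin_knob [([321.0, 237.0], 0.5)]
pin_nose [([358.0, 247.0], 0.56)]
keeper [([305.0, 244.0], 0.87), ([456.0, 236.0], 0.5), ([351.0, 222.0], 0.26)]
blank [([301.0, 270.0], 0.68)]
cap_center [([300.0, 210.0], 0.8), ([300.0, 232.0], 0.63), ([271.0, 210.0], 0.57)]
tray_pocket [([205.0, 223.0], 0.87), ([321.0, 237.0], 0.5)]
toggle_tip [([348.0, 229.0], 0.41)]
bore [([339.0, 252.0], 0.62), ([204.0, 221.0], 0.61)]
jar [([282.0, 306.0], 0.65)]
seal [([213.0, 200.0], 0.74)]
wrench [([351.0, 223.0], 0.63)]
spice [([386.0, 298.0], 0.68)]
mug [([226.0, 298.0], 0.97)]
lid_center [([456.0, 238.0], 0.77)]
top [[-0.015, -0.992, 0.126, 0.453], [-1.0, 0.013, -0.022, 0.002], [0.02, -0.126, -0.992, 1.126], [0.0, 0.0, 0.0, 1.0]] 565.2786900557227
blender [([317.0, 259.0], 0.86), ([280.0, 263.0], 0.55), ([260.0, 262.0], 0.51)]
pin_stem [([303.0, 25
[... 1211 characters left out ...]
929e-06]), 'ft_force': array([-0.22473088,  0.16434631,  0.0221277 ]), 'moment': array([-0.01475154, -0.00964437,  0.00077174]), 'gripper_force': 0.0, 'grip_width': 0.09217691432682855}
{'K': array([[409.63159994,   0.        , 319.91030595],
       [  0.        , 409.63159994, 243.17817633],
       [  0.        ,   0.        ,   1.        ]]), 'hand_eye': array([[ 1.00134732e-03, -9.63989052e-01, -2.65940042e-01,
         7.06225305e-02],
       [ 9.99999208e-01,  1.16805763e-03, -4.68708030e-04,
        -1.48051092e-03],
       [ 7.62462702e-04, -2.65939362e-01,  9.63989458e-01,
        -1.58523428e-01],
       [ 0.00000000e+00,  0.00000000e+00,  0.00000000e+00,
         1.00000000e+00]])}
```

```bash
python3 - <<'E'
import cv2
a=cv2.imread('pics/top0.png')[130:390,110:530]; b=cv2.imread('pics/scene0.png')[150:340,170:500]
cv2.imwrite('pics/tc.png',cv2.resize(a,(800,495),interpolation=2)); cv2.imwrite('pics/sc.png',cv2.resize(b,(800,461),interpolation=2))
E
```

```text
(no output)
```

View pics/tc.png

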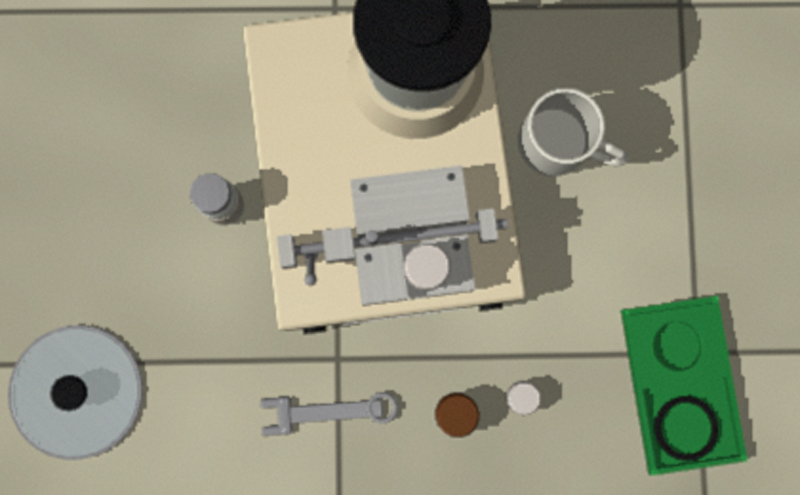

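View pics/sc.png

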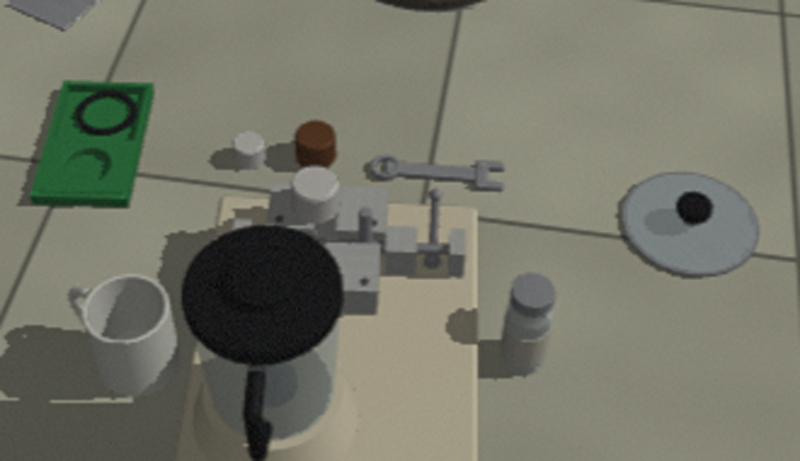

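The top view shows the front block as keeper, with the large white cap at about (334,270) in full-frame pixels. The stem is at (303,255), the toggle leans to the front at about (272,276), and the tray is on the right. The small white cap and the brown one are decoys. Next I'll fit the poses.

```bash
python3 - <<'E'
from h import *
from scipy.optimize import least_squares
t=cam('top'); s=cam('scene')
# (cam, blender xyz mm, pixel, weight)
tc=lambda x,y:(110+x*.525,130+y*.5253)
sc=lambda x,y:(170+x*.4125,150+y*.412)
obs=[(t,(-75,125,55),tc(280,328)),(t,(-75,-125,55),tc(523,297)),(t,(0,68,77),(280,259)),(s,(0,68,77),(339,252)),
(t,(0,0,0),(317,259)),(s,(0,0,0),(313,272)),(t,(0,98,89),tc(293,247)),(t,(0,-92.5,89),tc(488,222)),(s,(-75,125,55),sc(477,208))]
def tf(p,X):
    c,n=np.cos(p[2]),np.sin(p[2]); return np.array([p[0]+c*X[0]/1e3-n*X[1]/1e3,p[1]+n*X[0]/1e3+c*X[1]/1e3,X[2]/1e3])
f=lambda p:np.concatenate([proj(k,tf(p,X))-np.array(u) for k,X,u in obs])
r=least_squares(f,[.45,0,.1],loss='soft_l1'); p=r.x
print(p,np.degrees(p[2])); print(np.round(f(p).reshape(-1,2),1).tolist())
np.save('p.npy',p)
def inv(P): 
    d=P[:2]-p[:2];c,n=np.cos(p[2]),np.sin(p[2]); return np.round([1e3*(c*d[0]+n*d[1]),1e3*(-n*d[0]+c*d[1]),P[2]*1e3],1)
for n,a,b in [('cap',(336,273),(300,232)),('capT',tc(427,267),sc(316,185)),('knob',(301.5,254.5),(321,237)),('toggle',(273,276),(348,229)),('keeper',(329,275),(305,244)),('pocket',(465,310),(205,223)),('nose',(259,265),(358,247))]:
    X=tri([ray(t,a),ray(s,b)]); print(n,np.round(X,4),inv(X))
print('capTop',inv(onz(t,tc(427,266),.123)),'pocket',onz(t,(465,310),.004),onz(s,(205,223),.004))
print('pocket circ',onz(t,tc(678,345),.012))
for q,c,z in[('cap_center','top',.11),('cap_center','scene',.11),('tray_pocket','top',.01)]:
    snap(c); k=cam(c)
    for d in arm.masks_of(q,c): print(q,c,np.round(d['pixel']),round(d['score'],2),int(d['pixels'].sum()),inv(onz(k,d['pixel'],z)))
E
```

```text
[ 0.55680296 -0.01106307  0.11028723] 6.318993002026095
[[-1.6, 0.5], [2.2, 0.2], [0.3, -0.5], [1.8, 0.9], [-0.9, -1.2], [-2.4, 0.2], [-0.1, 0.2], [0.0, 0.6], [-0.7, -0.8]]
cap [ 0.5194 -0.0434  0.0941] [-40.7 -28.   94.1]
capT [ 0.523  -0.0401  0.1181] [-36.8 -25.2 118.1]
knob [0.5519 0.0145 0.1255] [ -2.1  25.9 125.5]
toggle [0.5145 0.0668 0.1199] [-33.4  82.  119.9]
keeper [ 0.5186 -0.0325  0.0532] [-40.4 -17.1  53.2]
pocket [ 0.4486 -0.3049 -0.0016] [-139.9 -280.1   -1.6]
nose [0.5369 0.0937 0.0903] [ -8.2 106.3  90.3]
capTop [-36.1 -26.6 123. ] pocket [ 0.44880709 -0.30428594  0.004     ] [ 0.45333996 -0.30126757  0.004     ]
pocket circ [ 0.4464153  -0.30386526  0.012     ]
cap_center top [336. 273.] 0.97 467 [-40.9 -30.7 110. ]
cap_center top [350. 350.] 0.89 417 [-180.   -35.9  110. ]
cap_center top [381. 338.] 0.62 245 [-165.   -93.7  110. ]
cap_center scene [298. 210.] 0.83 296 [-93.7 -34.  110. ]
cap_center scene [273. 212.] 0.68 180 [-85.2 -91.7 110. ]
cap_center scene [300. 228.] 0.66 400 [-37.3 -23.8 110. ]
cap_center scene [223. 286.] 0.16 1641 [ 126.4 -165.8  110. ]
tray_pocket top [469. 329.] 0.79 4175 [-176.5 -279.4   10. ]
```

```bash
cat >> h.py <<'E'
p=np.load('p.npy')
def b2w(x,y,z):
    c,n=np.cos(p[2]),np.sin(p[2]); return np.array([p[0]+(c*x-n*y)/1e3,p[1]+(n*x+c*y)/1e3,z/1e3])
def w2b(P):
    d=P[:2]-p[:2];c,n=np.cos(p[2]),np.sin(p[2]); return np.round([1e3*(c*d[0]+n*d[1]),1e3*(-n*d[0]+c*d[1]),P[2]*1e3],1)
def go(P,yaw):  # yaw of tool x in world, tool down
    s=arm.get_state(); R0=Rt(s); a=np.radians(yaw)
    Rg=np.array([[np.cos(a),np.sin(a),0],[np.sin(a),-np.cos(a),0],[0,0,-1]])
    print('at b',w2b(s['position']),'t',s['time'],'f',np.round(s['ft_force'],1),'w',s['grip_width'],'| turn',np.round(np.degrees(R.from_matrix(R0.T@Rg).as_rotvec()),1),'shift',np.round(1e3*R0.T@(P-s['position']),1))
E
python3 -c "
from h import *
go(b2w(-37,-27,250),96.3)"
```

```text
at b [-407.6 -535.8  226.7] t 2.0 f [-0.1  0.9 -0.1] w 0.09161009226115231 | turn [  0.    0.  -76.6] shift [ 478.2 -409.3  -23.3]
```

Call:
arm_command --pt "0 0 -76.6 478 -409 -23 100" --pt "0 0 -76.6 478 -409 -23 100" --pt "0 0 -76.6 478 -409 -23 100" --pt "0 0 -76.6 478 -409 -23 100" --pt "0 0 -76.6 478 -409 -23 100" --pt "0 0 -76.6 478 -409 -23 100" --pt "0 0 -76.6 478 -409 -23 100" --pt "0 0 -76.6 478 -409 -23 100" --pt "0 0 -76.6 478 -409 -23 100" --pt "0 0 -76.6 478 -409 -23 100" --newtons 8

```text
time: 2.83
position: [0.4179, -0.2252, 0.2424]
eef_rot: [0.001, 0.697, 0.717, -0.0]
ft_force: [1.9, -0.8, -0.4]
grip_width: 0.0916
gripper_force: 0.0
```

```bash
python3 -c "
from h import *
go(b2w(-37,-27,250),96.3)"
```

```text
at b [-161.6 -197.5  242.4] t 2.8333 f [ 1.9 -0.8 -0.4] w 0.09155105881363922 | turn [ 0.   0.  -4.6] shift [180.1 110.3  -7.6]
```

Call:
arm_command --pt "0 0 -4.6 170 104 -8 100" --pt "0 0 -4.6 170 104 -8 100" --pt "0 0 -4.6 170 104 -8 100" --pt "0 0 -4.6 170 104 -8 100" --pt "0 0 -4.6 170 104 -8 100" --pt "0 0 -4.6 170 104 -8 100" --pt "0 0 -4.6 170 104 -8 70" --pt "0 0 -4.6 170 104 -8 70" --pt "0 0 -4.6 170 104 -8 70"

```text
time: 3.58
position: [0.5168, -0.0562, 0.2497]
eef_rot: [0.0, 0.67, 0.742, -0.001]
ft_force: [-0.0, -0.5, -0.3]
grip_width: 0.0761
gripper_force: 0.0
```

```bash
python3 - <<'E'
from h import *
im,s=snap('wrist','w1.png'); k=cam('wrist',s)
for q,z in[('cap_center',.106),('pin_knob',.125),('pin_stem',.107),('keeper',.055),('toggle_tip',.114),('bore',.077),('pin_nose',.077),('blank',.055)]:
    for d in arm.tip_of(q,'wrist')[:3]: print(q,np.round(d['pixel']),round(d['score'],2),w2b(onz(k,d['pixel'],z)))
go(b2w(-37,-27,97),96.3)
E
```

```text
cap_center [196. 277.] 0.93 [-143.5  -77.4  106. ]
cap_center [332. 210.] 0.9 [-36.8 -25.7 106. ]
cap_center [180. 209.] 0.75 [-150.3  -23.7  106. ]
pin_knob [382. 145.] 0.85 [ -3.4  22.7 125. ]
pin_knob [375.  77.] 0.47 [ -9.8  65.3 125. ]
pin_stem [377. 142.] 0.76 [ -4.6  23.6 107. ]
keeper [333. 184.] 0.72 [-34.7 -12.4  55. ]
toggle_tip [333.  43.] 0.91 [-36.5  87.2 114. ]
bore [377.  77.] 0.87 [-2.1 70.6 77. ]
pin_nose [378.  20.] 0.79 [ -2.6 109.1  77. ]
pin_nose [375.  77.] 0.2 [-3.6 70.8 77. ]
blank [408. 189.] 0.55 [ 29.9 -17.   55. ]
blank [329. 187.] 0.21 [-38.1 -14.5  55. ]
at b [-44.1 -39.2 250. ] t 4.0333 f [ 0.3  0.2 -0.5] w 0.06419671724565694 | turn [-0.   0.  -0.4] shift [ 12.2   7.  153. ]
```

View pics/w1.png

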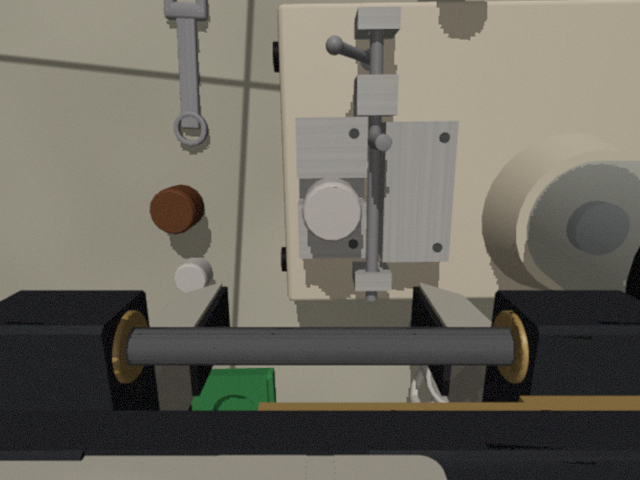

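The wrist view shows the cap at (332,210), the knob at (382,145), and the keeper between rows 118 and 258. This agrees with the fit within about 2 mm, so I'll descend on the cap.

Call:
arm_command --pt "0 0 -0.4 12 7 30 70" --pt "0 0 -0.4 12 7 70 70" --pt "0 0 -0.4 12 7 105 70" --pt "0 0 -0.4 12 7 130 70" --pt "0 0 -0.4 12 7 148 70" --pt "0 0 -0.4 12 7 153 70" --pt "0 0 -0.4 12 7 153 40" --pt "0 0 -0.4 12 7 153 30" --pt "0 0 -0.4 12 7 153 30" --pt "0 0 -0.4 12 7 153 30" --newtons 8

```text
time: 4.87
position: [0.5242, -0.042, 0.0984]
eef_rot: [0.001, 0.667, 0.745, 0.001]
ft_force: [1.0, 0.3, 1.6]
grip_width: 0.0441
gripper_force: 8.0
```

Call:
arm_command --pt "0 0 0 0 0 0 30" --pt "0 0 0 0 0 0 30" --pt "0 0 0 0 0 0 30" --pt "0 0 0 0 0 0 30"

```text
time: 5.2
position: [0.5242, -0.0419, 0.0982]
eef_rot: [0.001, 0.667, 0.745, 0.001]
ft_force: [-0.2, -0.4, 7.4]
grip_width: 0.0438
gripper_force: 8.0
```

Call:
arm_command --pt "0 0 0 0 0 -20 30" --pt "0 0 0 0 0 -60 30" --pt "0 0 0 0 0 -100 30" --pt "0 0 0 -40 0 -120 30" --pt "0 0 0 -80 20 -120 30" --pt "0 0 0 -80 20 -120 30"

```text
time: 5.7
position: [0.5545, -0.1272, 0.219]
eef_rot: [0.003, 0.67, 0.742, -0.0]
ft_force: [-0.5, -0.5, -1.4]
grip_width: 0.044
gripper_force: 8.0
```

```bash
python3 - <<'E'
from h import *
im,s=snap('wrist','w2.png'); k=cam('wrist',s)
for q,z in[('cap_center',.106),('pin_knob',.125),('pin_stem',.107),('keeper',.055),('bore',.077),('tray_pocket',.004)]:
    for d in arm.tip_of(q,'wrist')[:3]: print(q,np.round(d['pixel']),round(d['score'],2),w2b(onz(k,d['pixel'],z)),onz(k,d['pixel'],z))
go(np.array([.448,-.304,.1]),96.3)
E
```

```text
cap_center [321. 312.] 0.98 [ -15.2 -168.9  106. ] [ 0.56027222 -0.180613    0.106     ]
cap_center [118. 125.] 0.93 [-143.4  -39.1  106. ] [ 0.4186161  -0.06567111  0.106     ]
cap_center [593. 128.] 0.73 [159. -43. 106.] [ 0.71960356 -0.03626867  0.106     ]
pin_knob [342.   2.] 0.91 [ -3.   25.2 125. ] [0.55108515 0.01367614 0.125     ]
pin_stem [340.  16.] 0.67 [ -2.9  22.5 107. ] [0.55144407 0.01093142 0.107     ]
keeper [291.  87.] 0.72 [-36.5 -12.   55. ] [ 0.52186891 -0.02705448  0.055     ]
keeper [332.  75.] 0.23 [-6.  -3.9 55. ] [ 0.55124178 -0.01556113  0.055     ]
at b [ -17.2 -105.6  216.8] t 6.05 f [-1.1  1.5 -0.5] w 0.04376688357787796 | turn [-0.  -0.   0.1] shift [-173.4 -123.4  116.8]
```

View pics/w2.png

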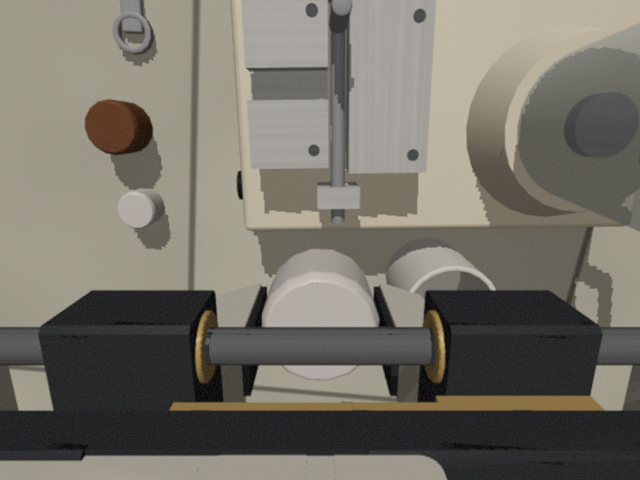

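The cap is held. The notch is open between rows 69 and 99 at column 290. I'll compute its position before moving on.

```bash
python3 - <<'E'
from h import *
s=arm.get_state(); k=cam('wrist',s)
for u in [(290,68),(290,100),(250,68),(325,68),(250,100),(325,100),(247,167),(328,167)]: print(u,w2b(onz(k,u,.089)))
for u in [(318,209),(359,209)]: print(u,w2b(onz(k,u,.089)))
E
```

```text
(290, 68) [-38.2   6.2  89. ]
(290, 100) [-38.5 -13.4  89. ]
(250, 68) [-64.2   6.2  89. ]
(325, 68) [-15.5   6.3  89. ]
(250, 100) [-65.  -13.5  89. ]
(325, 100) [-15.4 -13.4  89. ]
(247, 167) [-68.9 -57.2  89. ]
(328, 167) [-13.  -57.1  89. ]
(318, 209) [-19.9 -86.5  89. ]
(359, 209) [  9.2 -86.4  89. ]
```

Call:
arm_command --pt "0 0 0 -233 -123 0 30" --pt "0 0 0 -233 -123 0 30" --pt "0 0 0 -233 -123 0 30" --pt "0 0 0 -233 -123 0 30" --pt "0 0 0 -233 -123 0 30" --pt "0 0 0 -233 -123 0 30" --pt "0 0 0 -233 -123 0 30" --pt "0 0 0 -233 -123 0 30" --pt "0 0 0 -233 -123 0 30" --pt "0 0 0 -233 -123 0 30"

```text
time: 6.88
position: [0.4561, -0.3623, 0.217]
eef_rot: [-0.0, 0.666, 0.746, 0.001]
ft_force: [-0.4, 0.3, -0.7]
grip_width: 0.0433
gripper_force: 8.0
```

```bash
python3 - <<'E'
from h import *
im,s=snap('wrist','w3.png'); k=cam('wrist',s)
for q,z in[('cap_center',.106),('tray_pocket',.004),('seal',.004)]:
    for d in arm.tip_of(q,'wrist')[:3]: print(q,np.round(d['pixel']),round(d['score'],2),onz(k,d['pixel'],z))
go(np.array([.448,-.304,.1]),96.3)
E
```

```text
cap_center [320. 314.] 0.75 [ 0.46117466 -0.41574438  0.106     ]
tray_pocket [315. 145.] 0.6 [ 0.44412417 -0.30258224  0.004     ]
seal [595.  28.] 0.22 [ 0.66202978 -0.18344618  0.004     ]
at b [-138.8 -338.5  217.1] t 7.0833 f [ 0.4  0.5 -0.7] w 0.04416973791055304 | turn [ 0.  -0.   0.2] shift [ 59.3  -1.4 117.1]
```

View pics/w3.png

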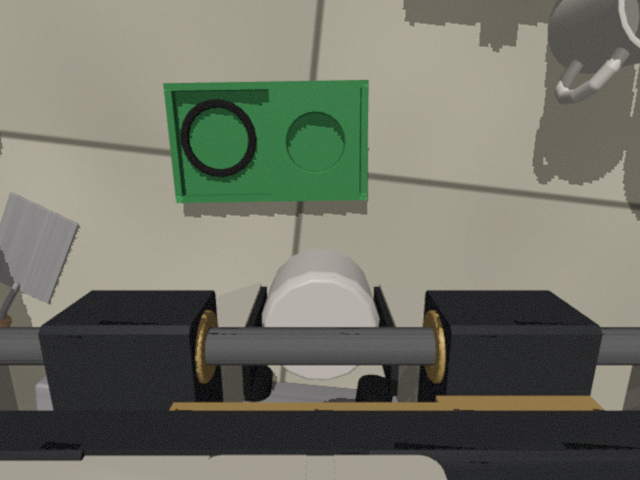

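```bash
python3 - <<'E'
from h import *
im,s=snap('wrist'); k=cam('wrist',s); P=s['position']
print(P)
d=arm.masks_of('cap_center','wrist')[0]; m=d['pixels']; ys,xs=np.nonzero(m); print(d['pixel'],xs.min(),xs.max(),ys.min(),ys.max())
for u,z in [((320,314),.225),((320,319),.242),((320,320),.242)]: print('cap rel tool',np.round(1e3*Rt(s).T@(onz(k,u,z)-P),1))
X=onz(k,(315.5,141.5),.014); print('pocket',X)
hsv=cv2.cvtColor(im,cv2.COLOR_BGR2GRAY)
for x0,x1,y0,y1 in [(286,346,110,173)]:
    for a,b in[((x0,141),(x1,141)),((315,y0),(315,y1))]: print(onz(k,a,.014),onz(k,b,.014))
go(X+[0,0,.1-X[2]],96.3)
E
```

```text
[ 0.45606114 -0.36277392  0.21709435]
[319.7, 297.4] 262 377 249 379
cap rel tool [ 1.8 -1.  -7.9]
cap rel tool [  7.9  -1.  -24.9]
cap rel tool [  7.5  -1.  -24.9]
pocket [ 0.44387004 -0.29998822  0.014     ]
[ 0.41871001 -0.30244829  0.014     ] [ 0.46978622 -0.29660439  0.014     ]
[ 0.44060379 -0.27449058  0.014     ] [ 0.44639906 -0.32661148  0.014     ]
at b [-139.3 -339.1  217.1] t 7.1833 f [0.1 0.6 0.1] w 0.04346584248792269 | turn [0.  0.  0.1] shift [ 64.4  -4.7 117.1]
```

Call:
arm_command --pt "0 0 0 30 -2 20 30" --pt "0 0 0 59 -3 60 30" --pt "0 0 0 59 -3 100 30" --pt "0 0 0 59 -3 140 30" --pt "0 0 0 59 -3 165 30" --pt "0 0 0 59 -3 180 30" --pt "0 0 0 59 -3 185 30" --pt "0 0 0 59 -3 185 30" --pt "0 0 0 59 -3 185 30"

```text
time: 7.93
position: [0.4464, -0.3062, 0.0328]
eef_rot: [0.001, 0.667, 0.745, 0.0]
ft_force: [0.8, -0.4, 0.1]
grip_width: 0.0439
gripper_force: 8.0
```

```bash
python3 - <<'E'
from h import *
go(np.array([.448,-.304,.017]),96.3)
snap('top','t1.png'); snap('scene','s1.png')
a=cv2.imread('pics/top0.png')
t=cv2.imread('pics/t1.png')[260:380,400:530]; s=cv2.imread('pics/s1.png')[165:265,150:260]
w,_=snap('wrist'); w=w[220:400,200:440]
cv2.imwrite('pics/v1.png',np.hstack([cv2.resize(t,(260,240),interpolation=2),cv2.resize(s,(264,240),interpolation=2),cv2.resize(w,(276,240))]))
E
```

```text
at b [-142.2 -281.2   32.8] t 7.9333 f [ 0.8 -0.4  0.1] w 0.04389122229729217 | turn [0.1 0.  0. ] shift [ 2.   1.8 15.8]
```

View pics/v1.png

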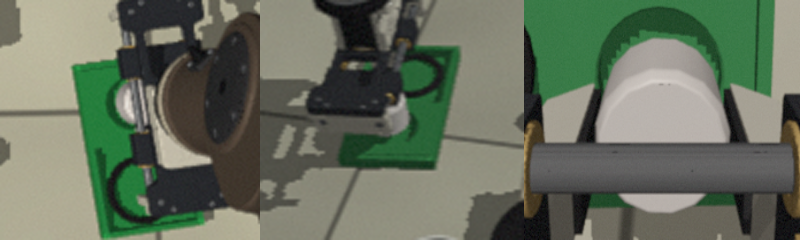

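```bash
python3 - <<'E'
from h import *
s=arm.get_state(); k=cam('wrist',s); P=s['position']
for u,z in [((318,226),.014),((321,248.6),.024),((321,248.6),.021)]: print(u,z,np.round(1e3*Rt(s).T@(onz(k,u,z)-P),1))
im,_=snap('wrist')
g=im[226:270,318:324].mean(1); print(np.round(g[::2]).astype(int).tolist())
E
```

```text
(318, 226) 0.014 [31.7 -1.9 19.4]
(321, 248.6) 0.024 [24.1 -0.6  9.4]
(321, 248.6) 0.021 [23.2 -0.6 12.4]
[[37, 66, 28], [44, 76, 34], [42, 76, 33], [42, 76, 34], [44, 75, 35], [40, 74, 32], [43, 76, 34], [40, 74, 30], [41, 74, 33], [54, 96, 43], [72, 123, 56], [98, 133, 94], [158, 163, 170], [157, 163, 170], [158, 163, 169], [158, 163, 169], [158, 164, 170], [158, 162, 169], [158, 164, 170], [157, 162, 169], [158, 163, 169], [158, 164, 170]]
```

Call:
arm_command --pt "0 0 0 3.5 -1 0 30" --pt "0 0 0 3.5 -1 6 30" --pt "0 0 0 3.5 -1 10 30" --pt "0 0 0 3.5 -1 13 30" --pt "0 0 0 3.5 -1 15 30" --pt "0 0 0 3.5 -1 15 30" --pt "0 0 0 3.5 -1 15 30"

```text
time: 8.72
position: [0.4442, -0.3026, 0.0167]
eef_rot: [-0.0, 0.667, 0.745, -0.0]
ft_force: [-0.3, -0.0, 0.3]
grip_width: 0.0442
gripper_force: 8.0
```

```bash
python3 - <<'E'
from h import *
im,s=snap('wrist'); k=cam('wrist',s); P=s['position']; print(P,s['ft_force'],s['moment'])
cv2.imwrite('pics/v2.png',cv2.resize(im[200:400,200:440],(720,600)))
E
```

```text
[ 0.44420055 -0.30262216  0.01669948] [-0.27641608 -0.03291966  0.26621423] [-0.0316397  -0.10380831  0.00702556]
```

View pics/v2.png

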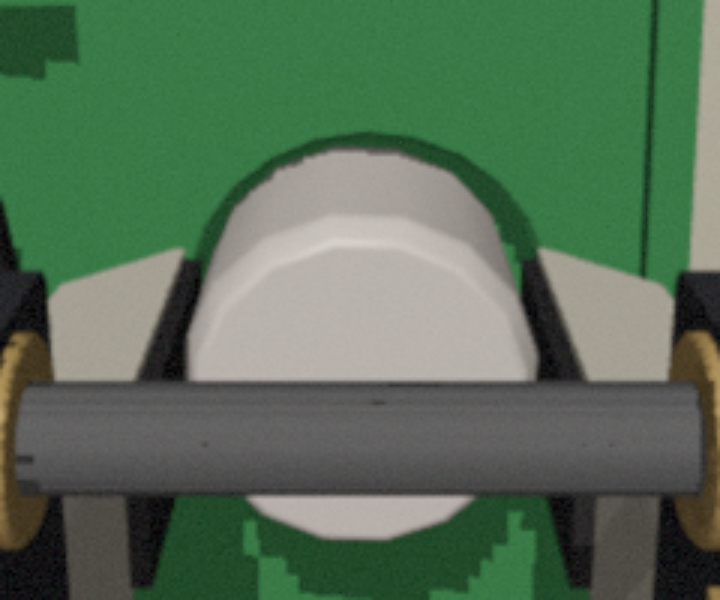

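The cap sits inside the pocket outline and there is no contact force, so I'll release it.

Call:
arm_command --pt "0 0 0 0 0 0 60" --pt "0 0 0 0 0 0 75" --pt "0 0 0 0 0 0 75" --pt "0 0 0 0 0 0 75" --pt "0 0 0 0 0 -25 75" --pt "0 0 0 0 0 -65 75" --pt "0 0 0 0 0 -105 75" --pt "0 0 0 0 0 -145 75" --pt "0 0 0 0 0 -185 40" --pt "0 0 0 0 0 -200 40"

```text
time: 9.6
position: [0.4464, -0.3034, 0.2228]
eef_rot: [0.004, 0.667, 0.745, 0.001]
ft_force: [1.1, -0.4, -0.9]
grip_width: 0.0597
gripper_force: 0.0
```

```bash
python3 - <<'E'
from h import *
im,s=snap('top','t2.png')
for d in arm.tip_of('cap_center','top'): print(d['score'],d['pixel'],onz(cam('top'),d['pixel'],.021))
go(b2w(-2,-25,230),6.3)
E
```

```text
0.9 [350.0, 348.5] [ 0.37880909 -0.07357138  0.021     ]
0.71 [281.4, 262.4] [0.54684441 0.05727144 0.021     ]
0.49 [384.5, 339.8] [ 0.39421698 -0.14063901  0.021     ]
at b [-142.2 -278.5  220.7] t 9.7 f [ 1.   0.6 -0.5] w 0.05184979736692784 | turn [ 0.4 -0.  90. ] shift [253.5 140.2  -9.7]
```

Call:
arm_command --pt "0 0 -90 253 180 -10 40" --pt "0 0 -90 253 180 -10 40" --pt "0 0 -90 253 180 -10 40" --pt "0 0 -90 253 180 -10 40" --pt "0 0 -90 253 180 -10 40" --pt "0 0 -90 253 180 -10 40" --pt "0 0 -90 253 180 -10 40" --pt "0 0 -90 253 180 -10 40" --pt "0 0 -90 253 180 -10 40" --pt "0 0 -90 253 180 -10 40"

```text
time: 10.53
position: [0.5952, -0.029, 0.2254]
eef_rot: [-0.001, 0.1, 0.995, 0.0]
ft_force: [0.3, -1.1, -1.2]
grip_width: 0.0367
gripper_force: 0.0
```

```bash
python3 - <<'E'
from h import *
go(b2w(-2,-25,200),186.3)
E
```

```text
at b [ 36.2 -22.1 225.4] t 10.5333 f [ 0.3 -1.1 -1.2] w 0.0366731318043502 | turn [  0.1  -0.1 -17.8] shift [ 35.4 -14.5  25.5]
```

Call:
arm_command --pt "0 0 -17.8 25 10 25 35" --pt "0 0 -17.8 25 10 25 35" --pt "0 0 -17.8 25 10 25 35" --pt "0 0 -17.8 25 10 25 35" --pt "0 0 -17.8 25 10 25 35" --pt "0 0 -17.8 25 10 25 35" --pt "0 0 -17.8 25 10 25 35"

```text
time: 11.12
position: [0.5732, -0.0166, 0.2018]
eef_rot: [0.0, -0.049, 0.999, 0.0]
ft_force: [-0.4, 0.2, 0.8]
grip_width: 0.0323
gripper_force: 0.0
```

```bash
python3 - <<'E'
from h import *
im,s=snap('wrist','w4.png'); k=cam('wrist',s)
for q,z in[('pin_knob',.125),('pin_stem',.107),('keeper',.055),('bore',.077),('toggle_tip',.114),('pin_nose',.077)]:
    for d in arm.tip_of(q,'wrist')[:2]: print(q,np.round(d['pixel']),round(d['score'],2),w2b(onz(k,d['pixel'],z)))
snap('top','t2.png')
for d in arm.tip_of('cap_center','top'): print(d['score'],d['pixel'],onz(cam('top'),d['pixel'],.021))
go(b2w(-2,24,105),186.3)
E
```

```text
pin_knob [371. 224.] 0.81 [ -3.7  24.4 125. ]
pin_stem [369. 220.] 0.93 [ -2.1  25.5 107. ]
pin_stem [480. 206.] 0.36 [-10.  95. 107.]
keeper [311. 159.] 0.94 [-36.8 -11.7  55. ]
bore [431. 208.] 0.61 [-3.6 72.2 77. ]
toggle_tip [472. 164.] 0.83 [-36.6  84.7 114. ]
pin_nose [483. 204.] 0.68 [ -6.3 108.4  77. ]
0.64 [351.5, 348.4] [ 0.37895    -0.07646702  0.021     ]
0.61 [471.0, 313.6] [ 0.44173596 -0.31106767  0.021     ]
0.28 [463.1, 309.0] [ 0.45086349 -0.29601411  0.021     ]
at b [ 15.5  -7.1 202. ] t 11.5667 f [-0.2  0.1  0.1] w 0.032046312740054164 | turn [-0.   0.  -0.6] shift [17.9 30.9 97. ]
```

View pics/w4.png

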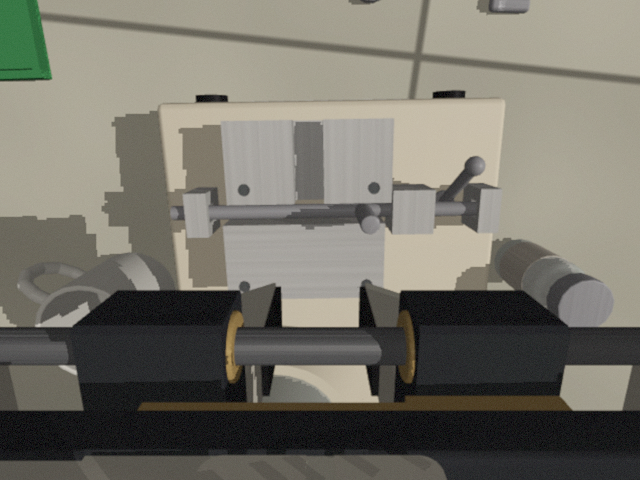

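The stem is at (370,220) and the notch spans columns 294 to 323 at rows 122 to 198. The toggle tip is at (473,165).

```bash
python3 - <<'E'
from h import *
k=cam('wrist',arm.get_state())
for u,z in [((294,165),.089),((323,165),.089),((294,195),.089),((323,195),.089),((222,123),.089),((393,120),.089),((393,187),.089),((434,187),.089),((186,190),.089),((216,235),.089),((393,232),.089),((434,232),.089),((371,218),.125)]: print(u,w2b(onz(k,u,z)))
E
```

```text
(294, 165) [-35.4 -22.1  89. ]
(323, 165) [-35.2  -3.1  89. ]
(294, 195) [-15.7 -22.6  89. ]
(323, 195) [-15.6  -3.3  89. ]
(222, 123) [-62.2 -67.2  89. ]
(393, 120) [-63.   41.5  89. ]
(393, 187) [-20.4  43.1  89. ]
(434, 187) [-20.2  70.3  89. ]
(186, 190) [-19.7 -94.2  89. ]
(216, 235) [ 11.2 -76.6  89. ]
(393, 232) [10.2 44.3 89. ]
(434, 232) [10.5 72.2 89. ]
(371, 218) [ -7.2  24.5 125. ]
```

Call:
arm_command --pt "0 0 -0.6 21 31.5 20 35" --pt "0 0 -0.6 21 31.5 55 35" --pt "0 0 -0.6 21 31.5 85 35" --pt "0 0 -0.6 21 31.5 100 35" --pt "0 0 -0.6 21 31.5 104 35" --pt "0 0 -0.6 21 31.5 104 20" --pt "0 0 -0.6 21 31.5 104 10" --pt "0 0 -0.6 21 31.5 104 10" --pt "0 0 -0.6 21 31.5 104 10" --newtons 5

```text
time: 12.32
position: [0.55, 0.0127, 0.0993]
eef_rot: [0.001, -0.055, 0.998, -0.0]
ft_force: [0.4, 0.4, 3.7]
grip_width: 0.012
gripper_force: 5.0
```

```bash
python3 - <<'E'
from h import *
go(b2w(-5,-13,98),186.3); print(arm.get_state()['gripper_force'])
E
```

```text
at b [-4.2 24.3 99.3] t 12.3167 f [0.4 0.4 3.7] w 0.01195866762936942 | turn [-0.   0.1  0. ] shift [  0.8 -37.3   1.3]
4.999107643961906
```

Call:
arm_command --pt "0 0 0 0 -3 -1 10" --pt "0 0 0 0 -10 -1 10" --pt "0 0 0 0 -18 -1 10" --pt "0 0 0 0 -26 -1 10" --pt "0 0 0 0 -33 -1 10" --pt "0 0 0 0 -37 -1 10" --pt "0 0 0 0 -37 -1 10" --pt "0 0 0 0 -37 -1 10"

```text
time: 12.98
position: [0.5535, -0.0255, 0.0992]
eef_rot: [0.0, -0.054, 0.999, -0.001]
ft_force: [1.0, -5.0, 5.2]
grip_width: 0.012
gripper_force: 5.0
```

```bash
python3 - <<'E'
from h import *
im,s=snap('wrist'); k=cam('wrist',s)
go(b2w(-5,-13,98),186.3); print(arm.get_state()['gripper_force'])
cv2.imwrite('pics/w5.png',cv2.resize(im[60:340,140:520],(760,560)))
for q,z in[('keeper',.055),('bore',.077),('pin_nose',.077)]:
    for d in arm.tip_of(q,'wrist')[:2]: print(q,np.round(d['pixel']),round(d['score'],2),w2b(onz(k,d['pixel'],z)))
E
```

```text
at b [ -4.8 -14.   99.2] t 13.0333 f [ 1.4 -4.8  5.4] w 0.011796532663043953 | turn [-0.1  0.  -0. ] shift [0.2 1.  1.2]
5.00225018709898
keeper [319. 211.] 0.67 [-38.5 -13.2  55. ]
bore [496. 295.] 0.56 [-2.1 70.8 77. ]
```

View pics/w5.png

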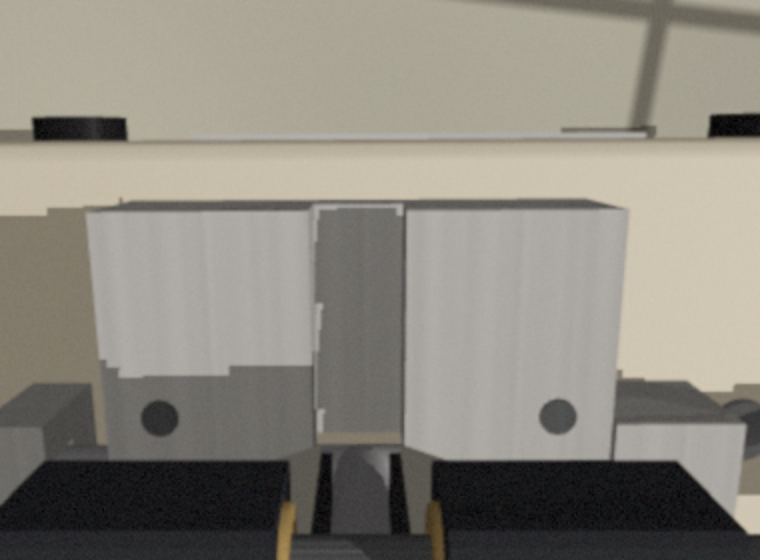

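The stem is centred on the notch: both are at crop column 360. I'll release it, move behind the stem, close, and push it over the keeper.

Call:
arm_command --pt "0 0 0 0 1 0 35" --pt "0 0 0 0 1 0 35" --pt "0 0 0 0 1 0 35" --pt "0 0 0 0 1 -20 35" --pt "0 0 0 0 1 -50 35" --pt "0 0 0 -20 1 -50 10" --pt "0 0 0 -38 1 -50 0" --pt "0 0 0 -38 1 -50 0" --pt "0 0 0 -38 1 -50 0" --pt "0 0 0 -38 1 -50 0"

```text
time: 14.02
position: [0.5898, -0.0185, 0.1483]
eef_rot: [-0.001, -0.056, 0.998, 0.0]
ft_force: [0.7, 0.3, 0.1]
grip_width: 0.0034
gripper_force: 0.0
```

```bash
python3 - <<'E'
from h import *
im,s=snap('wrist','w6.png'); k=cam('wrist',s)
go(b2w(32,-13,98),186.3)
for q,z in[('pin_knob',.125),('keeper',.055),('bore',.077),('pin_stem',.107)]:
    for d in arm.tip_of(q,'wrist')[:2]: print(q,np.round(d['pixel']),round(d['score'],2),w2b(onz(k,d['pixel'],z)))
E
```

```text
at b [ 31.8 -11.1 148.4] t 14.0667 f [ 0.  -0.1  0.2] w 0.0014217244717090755 | turn [ 0.  -0.1  0.1] shift [-0.2 -1.9 50.4]
pin_knob [313. 217.] 0.95 [ -2.7 -12.9 125. ]
keeper [316. 137.] 0.64 [-36.8 -12.2  55. ]
bore [466. 203.] 0.88 [-1.  73.4 77. ]
pin_stem [314. 209.] 0.97 [ -3.1 -12.6 107. ]
```

Call:
arm_command --pt "0 0 0 0 -1.5 25 0" --pt "0 0 0 0 -1.5 45 0" --pt "0 0 0 0 -1.5 50 0" --pt "0 0 0 10 -1.5 50 0" --pt "0 0 0 18 -1.5 50 0" --pt "0 0 0 24 -1.5 50 0" --pt "0 0 0 30 -1.5 50 0" --pt "0 0 0 36 -1.5 50 0" --pt "0 0 0 42 -1.5 50 0" --pt "0 0 0 48 -1.5 50 0"

```text
time: 15.1
position: [0.5427, -0.0257, 0.0994]
eef_rot: [0.0, -0.055, 0.998, -0.0]
ft_force: [0.5, -0.3, 0.2]
grip_width: 0.0006
gripper_force: 0.0
```

Call:
arm_command --pt "0 0 0 6 0 0 0" --pt "0 0 0 12 0 0 0" --pt "0 0 0 17 0 0 0" --pt "0 0 0 21 0 0 0" --pt "0 0 0 24 0 0 0" --pt "0 0 0 24 0 0 0" --pt "0 0 0 24 0 0 0"

```text
time: 15.68
position: [0.5194, -0.0283, 0.099]
eef_rot: [0.0, -0.055, 0.998, -0.0]
ft_force: [0.0, -0.1, -0.6]
grip_width: 0.0006
gripper_force: 0.0
```

```bash
python3 - <<'E'
from h import *
im,s=snap('wrist','w7.png'); k=cam('wrist',s)
go(b2w(32,-13,98),186.3)
t,_=snap('top','t7.png'); sc,_=snap('scene','s7.png')
cv2.imwrite('pics/v7.png',np.hstack([cv2.resize(im[60:340,140:520],(570,420)),cv2.resize(sc[200:270,270:308],(228,420),interpolation=2)]))
E
```

```text
at b [-38.9 -12.9  99. ] t 15.7333 f [-0.1  0.1  0.1] w 0.0005957071103491522 | turn [0. 0. 0.] shift [-70.9  -0.1   1. ]
```

View pics/v7.png

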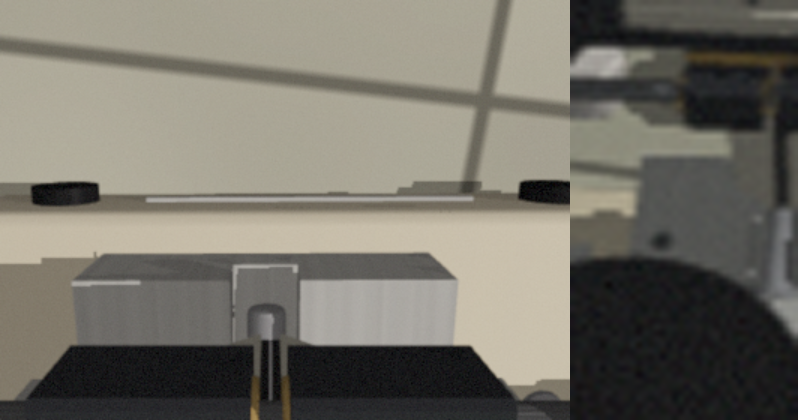

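The stem has dropped into the notch, with the knob visible between the groove walls at crop (265,320). I'll lift and go to the toggle's front side.

Call:
arm_command --pt "0 0 0 -5 0 -15 0" --pt "0 0 0 -5 0 -55 0" --pt "0 0 0 10 35 -90 0" --pt "0 0 0 31 70 -100 0" --pt "0 0 0 31 98.5 -100 0" --pt "0 0 0 31 98.5 -100 0" --pt "0 0 0 31 98.5 -100 0" --pt "0 0 0 31 98.5 -100 0"

```text
time: 16.5
position: [0.4779, 0.0659, 0.1988]
eef_rot: [-0.0, -0.055, 0.998, -0.0]
ft_force: [-1.0, 0.5, -0.7]
grip_width: 0.0004
gripper_force: 0.0
```

```bash
python3 - <<'E'
from h import *
s=arm.get_state(); im,s=snap('wrist','w8.png'); t,_=snap('top','t8.png'); sc,_=snap('scene','s8.png')
for c in('wrist','top','scene'):
  k=cam(c,s)
  for q,z in[('pin_knob',.077),('pin_stem',.077),('toggle_tip',.114),('pin_nose',.077),('cap_center',.021)]:
    for d in arm.tip_of(q,c)[:3]: print(c,q,np.round(d['pixel']),round(d['score'],2),w2b(onz(k,d['pixel'],z)))
go(b2w(-72,85.5,101),186.3)
E
```

```text
wrist pin_knob [181. 262.] 0.68 [-51.1 -13.3  77. ]
wrist pin_knob [316. 302.] 0.42 [-20.3  84.1  77. ]
wrist pin_stem [184. 285.] 0.78 [-33.9 -12.6  77. ]
wrist toggle_tip [317. 304.] 0.62 [-35.   84.8 114. ]
wrist pin_nose [633. 170.] 0.51 [-116.9  298.5   77. ]
wrist cap_center [71. 89.] 0.97 [-173.2 -105.7   21. ]
wrist cap_center [160.  72.] 0.95 [-185.1  -36.2   21. ]
top pin_knob [327. 271.] 0.28 [-33.9 -14.8  77. ]
top pin_stem [327. 272.] 0.83 [-35.1 -15.6  77. ]
top cap_center [468. 316.] 0.85 [-151.4 -279.9   21. ]
top cap_center [352. 346.] 0.53 [-179.7  -46.    21. ]
top cap_center [380. 338.] 0.47 [-170.8 -102.8   21. ]
scene pin_knob [306. 234.] 0.67 [-50.7 -14.3  77. ]
scene pin_knob [351. 232.] 0.49 [-63.9  89.1  77. ]
scene pin_stem [305. 236.] 0.69 [-42.8 -14.1  77. ]
scene toggle_tip [348. 227.] 0.41 [-45.4  80.6 114. ]
scene pin_nose [205. 213.] 0.15 [-102.3 -258.2   77. ]
scene cap_center [303. 209.] 0.83 [-182.3  -33.6   21. ]
scene cap_center [205. 216.] 0.75 [-142.8 -275.5   21. ]
scene cap_center [272. 208.] 0.5 [-179.7 -112.6   21. ]
at b [-70.2  85.6 199. ] t 17.4 f [ 0.2 -0.1  1.2] w 0.0005755864352310704 | turn [-0. -0.  0.] shift [ 1.8 -0.1 98. ]
```

The knob is at x −51 and z 77, so the stem lies parked in the notch. I'll lower and throw the toggle.

Call:
arm_command --pt "0 0 0 3 0 35 0" --pt "0 0 0 3 0 70 0" --pt "0 0 0 3 0 92 0" --pt "0 0 0 3 0 98 0" --pt "0 0 0 -10 0 98 0" --pt "0 0 0 -22 0 98 0" --pt "0 0 0 -32 0 98 0" --pt "0 0 0 -42 0 98 0" --pt "0 0 0 -52 0 98 0" --pt "0 0 0 -60 0 98 0"

```text
time: 18.23
position: [0.5385, 0.073, 0.1014]
eef_rot: [0.0, -0.055, 0.998, 0.0]
ft_force: [-1.7, 0.0, -0.5]
grip_width: 0.0007
gripper_force: 0.6
```

Call:
arm_command --pt "0 0 0 -5 0 0 0" --pt "0 0 0 -9 0 0 0" --pt "0 0 0 -12 0 0 0" --pt "0 0 0 -12 0 0 0"

```text
time: 18.57
position: [0.5496, 0.0742, 0.1009]
eef_rot: [0.0, -0.055, 0.998, 0.0]
ft_force: [-0.5, -0.9, -0.5]
grip_width: 0.0006
gripper_force: 0.2
```

Call:
arm_command --pt "0 0 0 -3 0 0 0" --pt "0 0 0 -6 0 0 0" --pt "0 0 0 -6 0 0 0"

```text
time: 18.82
position: [0.554, 0.0746, 0.1006]
eef_rot: [-0.001, -0.055, 0.998, -0.0]
ft_force: [-5.2, -1.8, 2.2]
grip_width: 0.0003
gripper_force: 2.9
```

Call:
arm_command --pt "0 0 0 -2 0 0 0" --pt "0 0 0 -4 0 0 0" --pt "0 0 0 -4 0 0 0"

```text
time: 19.07
position: [0.555, 0.0746, 0.1001]
eef_rot: [-0.004, -0.056, 0.998, -0.001]
ft_force: [-16.1, -2.2, 9.2]
grip_width: 0.0004
gripper_force: 9.0
```

Call:
arm_command --pt "0 0 0 12 0 -1 0" --pt "0 0 0 30 0 -15 0" --pt "0 0 0 45 0 -50 0" --pt "0 0 0 70 0 -90 0" --pt "0 0 0 110 0 -120 0" --pt "0 0 0 150 0 -130 0" --pt "0 0 0 190 0 -130 0" --pt "0 0 0 190 0 -130 0" --pt "0 0 0 190 0 -130 0" --pt "0 0 0 190 0 -130 0"

```text
time: 19.9
position: [0.371, 0.0539, 0.2316]
eef_rot: [0.001, -0.055, 0.998, -0.001]
ft_force: [0.4, 0.5, 0.0]
grip_width: 0.0006
gripper_force: 0.0
```

```bash
python3 - <<'E'
from h import *
s=arm.get_state(); print(s['position'],s['time'],s['ft_force'])
snap('top','t9.png'); snap('scene','s9.png')
for c in('top','scene'):
  k=cam(c,s)
  for q,z in[('pin_knob',.077),('pin_stem',.077),('toggle_tip',.114),('pin_nose',.077),('cap_center',.021),('tray_pocket',.004)]:
    for d in arm.tip_of(q,c)[:4]: print(c,q,np.round(d['pixel']),round(d['score'],2),w2b(onz(k,d['pixel'],z)))
  a=cv2.imread('pics/%s0.png'%c); b=cv2.imread('pics/%s9.png'%c[0])
  for q in ['spice','mug','lid_center','seal','wrench','cap_center']:
    print(q,[np.round(d['pixel']).tolist() for d in arm.tip_of(q,c)][:3])
# cap in pocket, top: bright vs green centroid
im=cv2.imread('pics/t9.png')[280:345,435:500]; m=(im.min(2)>120).astype(np.uint8)
n,l,st,ce=cv2.connectedComponentsWithStats(m)
for i in range(1,n):
    if st[i][4]>80:
        u=ce[i]+[435,280]; print('bright',st[i],u,onz(cam('top'),u,.03))
E
```

```text
[0.37102702 0.0538978  0.23157911] 19.9 [0.44122811 0.53654116 0.00117649]
top pin_knob [325. 277.] 0.78 [-43.6 -10.2  77. ]
top pin_stem [327. 272.] 0.92 [-35.4 -14.4  77. ]
top toggle_tip [271. 244.] 0.52 [ 24.9  79.7 114. ]
top pin_nose [268. 245.] 0.53 [28.5 86.9 77. ]
top cap_center [352. 347.] 0.86 [-180.7  -46.8   21. ]
top cap_center [384. 335.] 0.79 [-166.3 -111.3   21. ]
top cap_center [468. 314.] 0.59 [-146.6 -279.1   21. ]
top tray_pocket [279. 261.] 0.62 [ 2.  73.6  4. ]
spice [[230.0, 237.0]]
mug [[399.0, 204.0], [278.0, 261.0]]
lid_center [[148.0, 334.0], [323.0, 234.0]]
seal [[470.0, 356.0]]
wrench []
cap_center [[352.0, 347.0], [384.0, 335.0], [468.0, 314.0]]
scene pin_knob [304. 233.] 0.46 [-53.2 -17.   77. ]
scene pin_knob [351. 220.] 0.22 [-100.5   87.6   77. ]
scene pin_stem [307. 237.] 0.61 [-41.3 -10.8  77. ]
scene toggle_tip [346. 252.] 0.59 [ 27.3  80.  114. ]
scene cap_center [208. 213.] 0.61 [-153.4 -271.1   21. ]
scene cap_center [298. 208.] 0.5 [-184.8  -45.3   21. ]
scene cap_center [271. 209.] 0.44 [-175.8 -112.9   21. ]
scene tray_pocket [208. 222.] 0.87 [-139.3 -269.8    4. ]
scene tray_pocket [305. 244.] 0.28 [-82.8 -20.8   4. ]
spice [[382.0, 296.0]]
mug [[224.0, 299.0]]
lid_center [[457.0, 239.0], [305.0, 235.0]]
seal [[214.0, 198.0]]
wrench [[349.0, 221.0], [308.0, 268.0]]
cap_center [[208.0, 213.0], [298.0, 208.0], [271.0, 209.0]]
bright [  0   0  38  14 368] [451.22282609 284.55978261] [ 0.49835585 -0.27260391  0.03      ]
bright [  0  50   9  15 113] [438.39823009 337.6460177 ] [ 0.39706401 -0.24333579  0.03      ]
```

```bash
python3 - <<'E'
from h import *
from scipy.optimize import least_squares
a=np.linspace(0,2*np.pi,60)
def box(k,c,z0):
    P=[proj(k,[c[0]+.022*np.cos(t),c[1]+.022*np.sin(t),z]) for z in(z0,z0+.034) for t in a]; P=np.array(P); return np.r_[P.min(0),P.max(0)]
B={}
for c in('top','scene'):
    snap(c)
    for d in arm.masks_of('cap_center',c):
        q=d['pixel']
        if (c=='top' and q[0]>440) or (c=='scene' and q[0]<240):
            ys,xs=np.nonzero(d['pixels']); B[c]=np.array([xs.min(),ys.min(),xs.max()+1,ys.max()+1]); print(c,q,d['score'],d['pixels'].sum(),B[c]); break
    im=cv2.imread('pics/%s9.png'%c[0])
    print(c,'pred seated',np.round(box(cam(c),(.445,-.302),.004),1),'on rim',np.round(box(cam(c),(.445,-.302),.014),1))
    u=proj(cam(c),[.445,-.302,.03]).astype(int); print(im[u[1]-12:u[1]+13:2,u[0],:].tolist())
if len(B)==2:
    r=least_squares(lambda x:np.r_[box(cam('top'),x[:2],x[2])-B['top'],box(cam('scene'),x[:2],x[2])-B['scene']],[.445,-.302,.01],x_scale=.01); print(r.x,np.round(r.fun,1))
E
```

```text
top [467.0, 314.6] 0.81 519 [453 300 480 324]
top pred seated [452.9 300.5 480.1 323.6] on rim [454.2 300.4 481.7 323.7]
[[33, 68, 22], [97, 102, 105], [117, 120, 124], [117, 119, 124], [115, 120, 124], [112, 117, 123], [116, 120, 126], [115, 119, 124], [114, 117, 124], [116, 121, 126], [116, 121, 125], [113, 118, 122], [71, 86, 74]]
scene [205.8, 214.9] 0.72 309 [195 206 215 226]
scene pred seated [194.5 204.9 214.5 227. ] on rim [193.7 202.1 213.9 224.4]
[[27, 31, 27], [30, 55, 23], [56, 91, 49], [86, 87, 90], [86, 88, 89], [82, 85, 87], [84, 87, 89], [85, 88, 89], [91, 93, 94], [82, 84, 88], [82, 85, 84], [81, 83, 84], [71, 77, 71]]
[ 0.44491617 -0.30150469  0.0040638 ] [-0.4  0.5 -0.1 -0.4 -0.3 -1.1 -0.3  1. ]
```

The cap fits as seated, with its rim at z 4.1 mm. The stem is parked, the toggle is over, and the arm is clear.

```bash
python3 -c "
from plant import arm
print(arm.close_job())"
```

```text
the job is handed in; nothing more can be done
None
```

The job is handed in: the pin is drawn clear, its stem is parked in the notch, the toggle is thrown fully over towards the jar, and the white cap sits rim down in the tray pocket. I saw no contact with the jar, and no bystander looked moved, though the top camera could not find the wrench at the end.

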